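Pry the tight lid off its seat on a studio pulp tub

TASK

The lid of the white pulp tub is pressed on tight. Take the flat steel pry bar, lay it over the fulcrum block with its thin end under the overhanging rim of the lid, and push the handle side down so that the lid is levered loose by about a centimetre. Then let go of the bar; do not touch the tub or its lid with the gripper.

Things in the scene. Friction and masses are not known exactly. Their poses are not given: they have to be found in the camera images.
- bar: Flat steel pry bar lying loose, 280 mm long (x), 24 wide, blade 8 thick, 0.25-0.45 kg; black rubber sleeve 28 wide, 14 thick on the handle end (x -140 to -56); the tip (x +114 to +140) is thinned from below to 4.5, top flush. Origin: middle of the underside, on bare blade, balance point 8 mm nearer the handle; x points to the tip, z up. The 230 mm aluminium rule near it is not the tool.
- tub: White plastic tub, 106 mm square, fixed to the table. Its grey lid, a plate 150 mm square and 9 thick, overhangs the walls by 22 mm all round; when home its rim's underside is 135 mm above the table, its top 148. Origin: centre of the tub's underside, z up. The fulcrum stands on its -x side: there the rim's edge is at x -75, the wall at x -53 mm.
- fulcrum: Wooden block 36 (x) by 90 mm (y) fixed to the table 105 mm from the tub's centre, axes parallel to the tub's; on top a steel rod, radius 12 mm, along y: axis 108, top 120 mm above the table, 30 mm out from the lid's edge. Origin: centre of its underside. The bar goes along the tub's x, tip towards the tub, in the 15 mm of height between rod top and rim.
- lid (a joint): Height of the lid above its pressed-home place, in m: 0 home, 0.016 at most. It rises straight up, resists with a steady friction of about 28 N all the way and stays where it is left.

How it is judged:
By the outcome, as a careful person would: the job done as asked, in the order asked, and still so for the second after the job is handed in, with the robot touching nothing.
It also fails if it takes over 45 s, if anything falls off the work surface, if the arm or the gripper's body presses on something with over 40 N, if the wrist force passes 120 N, or if a joint passes its speed limit or range.

ROBOT

A 6-joint arm with a two-finger parallel gripper is mounted at the origin on the work surface. World frame = base frame: x ahead of the robot, y to its left, z up, the work surface at z = 0. Lengths are in m, angles in degrees, forces in N, time in s.
With the tool pointing down it reaches from about 0.325 to 0.9 m from the base axis. Payload 6.1 kg.
Tool frame: the origin (TCP) lies at the very end of the fingers, on their centre line; the grasp point (between the pads) lies 19 mm behind it; z points along the fingers, y is the line along which they close (so a half turn about z gives the same grasp; the last joint's range is limited). The gripper opens to 85 mm and grips with 20 to 120 N. Pads are 22 mm wide; open, the fingers measure 114 mm over their backs; the gripper's body (76 mm by 85 mm) begins 54 mm behind the grasp point. The pads swing forward as they close: fully open they stand 13 mm farther back than shut.
Start: joints at [-70.651, 12.628, 87.462, -0, 79.91, -7.225], TCP at [0.28, -0.559, 0.231] pointing down, gripper open.
Joint ranges: [-170.65, 170.65], [-52.31, 119.04], [5.05, 147.46], [-71.25, 251.25], [11.57, 151.72], [-153.62, 153.62]. Speed limits (degrees/s): [147.25, 147.25, 172.46, 180, 180, 180].

INTERFACE

Orientations are given as [roll, pitch, yaw] about the fixed x, y, z axes, in that order (R = Rz(yaw) Ry(pitch) Rx(roll)).
In Python, from bench import env gives the robot as it stands.
- The arm moves only by the shell command python3 -m crank 'ROWS' [FORCE]. ROWS is a JSON object whose one key "targets" holds a list of rows, each a list of 7 numbers: the turn, a rotation vector about the tool's x, y, z in degrees, then the shift along the tool's x, y, z in m, then the opening, from -1 (shut) to 1 (fully open). In form: {"targets": [[rx, ry, rz, x, y, z, fingers], ...]}. A call has 1 to 12 rows; each row is the pose to reach, as a shift and turn from the pose commanded when the call began, along the tool's axes at that moment; what a row does not reach only later rows make up. A row lasts 1/10 s, in which the tool goes at most 50 mm and 8.59 degrees, less where a joint would pass 70% of its speed; a pose out of reach is approached as far as the arm can. A call with a gripper value outside its range is refused whole. The fingers move at their own pace and stop on an object; FORCE is the grip in N (left out, the last holds). Time passes only in rows, so rows that repeat a pose let the fingers close. It gives the time, the measured TCP pose, the force, the opening and the grip force at its end, in the units of the state.
- env.read_state(): the state, without advancing time (a new reading comes with each control period).
- env.capture(name): name is "scene" or "top" or "wrist"; returns the picture (384x512x3 uint8, blue, green, red); there is no depth.
- env.calibration(name): a dict with "camera_matrix" (3x3 intrinsics, pixels), "world_from_camera" (4x4, takes a point from camera to world coordinates). Camera axes: x right, y down, z forward; pixel columns grow to the right and rows downward; lengths in m; the calibration is good to about 2 mm. A picture is of the moment at which its call begins: read the wrist's pose just before it. calibration takes no time and is no camera call; for the wrist camera it gives the pose at the moment of the call.
- env.finish_job(): hands the job in; it is judged then, once.
The state is a dict: "time": time; "joint_positions": joint angles; "joint_vel": joint speeds; "tau": joint torques, N m; "position": TCP position; "tool_rot": TCP orientation; "contact_force": force on the tool from outside, world axes, zero at the start; "wrist_torque": the same for the moment, N m; "width": finger opening in m; "grip_force": force on a finger pad.
Only numpy, scipy, OpenCV 4.12 (cv2) and the standard library are available. Lean on these libraries where they do the work, as an engineer would, in place of code of your own. Each camera call takes 0.05 s, during which the arm holds its last target. There are 200 camera calls.

## Working session

There is one attempt and no reset: what is moved stays moved. The work goes in short steps, Python scripts to look and compute and a shell command to move; the robot and the scene stay as the last step left them, time stands still between calls to the robot, and variables do not carry over. Pictures are saved under pics/ and viewed, at most 13 in all, crops included, and the job is handed in when it is done.

```bash
ls; mkdir -p pics; python3 - <<'E'
from bench import env
import cv2,json
s=env.read_state();print(s)
for n in("top","scene"):
    cv2.imwrite(f"pics/{n}0.png",env.capture(n));c=env.calibration(n);print(n,c)
E
```

```text
pics
{'time': 0.0, 'joint_positions': array([-7.06508069e+01,  1.26752319e+01,  8.75270675e+01,  2.30970313e-03,
        7.99091141e+01, -7.22541982e+00]), 'joint_vel': array([-0.08850978,  0.03178137, -0.07814931, -0.06108657,  0.01722562,
       -0.0173117 ]), 'tau': array([-7.01648296e-04, -4.96916270e+01, -3.89386940e+01, -4.08240621e-04,
        1.12744421e-02, -2.59074017e-05]), 'position': array([ 0.27940352, -0.558391  ,  0.23018731]), 'tool_rot': array([-1.79889757e+02, -1.62679705e-02,  2.65741903e+01]), 'contact_force': array([ 0.30172413,  0.35875546, -0.89458438]), 'wrist_torque': array([ 0.03200474, -0.01710737,  0.00488096]), 'grip_force': 0.0, 'width': 0.08535874792121033}
top {'camera_matrix': array([[442.90211199,   0.        , 255.27721234],
       [  0.        , 442.90211199, 192.54820728],
       [  0.        ,   0.        ,   1.        ]]), 'world_from_camera': array([[ 0.0065912 , -0.99430088,  0.10640641,  0.40290507],
       [-0.99969859, -0.00906847, -0.02281411, -0.00468221],
       [ 0.02364903, -0.10622397, -0.99406096,  1.35698812],
       [ 0.        ,  0.        ,  0.        ,  1.        ]])}
scene {'camera_matrix': array([[398.12628536,   0.        , 261.4432172 ],
       [  0.        , 398.12628536, 196.24880364],
       [  0.        ,   0.        ,   1.        ]]), 'world_from_camera': array([[-0.85680972,  0.32329645, -0.40169205,  0.96911988],
       [ 0.51515154,  0.50306242, -0.69393594,  0.72792244],
       [-0.02227085, -0.80150334, -0.59757544,  0.72068692],
       [ 0.        ,  0.        ,  0.        ,  1.        ]])}
```

View pics/top0.png

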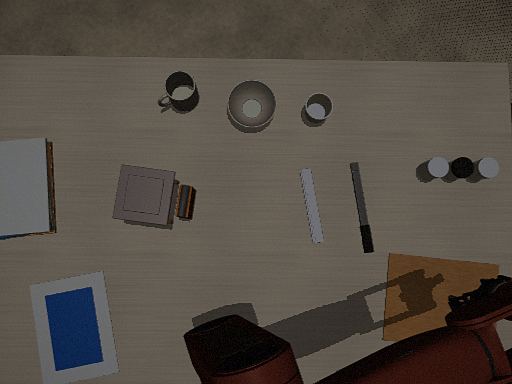

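View pics/scene0.png

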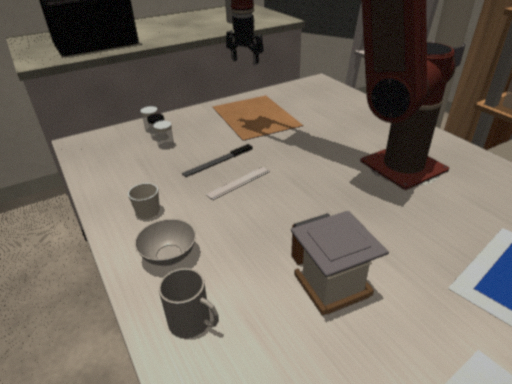

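Top view: the bar runs from tip (355,163) to black sleeve end (368,251), with the rule to its left. The lid is centred near (146,196) and the fulcrum is at (186,202), on the image-right side (world -y). In the scene view the bar runs from (185,173) to (252,149), and the lid corners are near (345,213), (384,250), (332,272) and (293,226).

```bash
cat > h.py <<'E'
import numpy as np,cv2
from bench import env
def ray(cal,p):
    K,T=cal["camera_matrix"],cal["world_from_camera"]
    d=T[:3,:3]@np.linalg.solve(K,[p[0],p[1],1.]); return T[:3,3],d
def plane(cal,p,z):
    o,d=ray(cal,p); return o+d*(z-o[2])/d[2]
def tri(c1,p1,c2,p2):
    o1,d1=ray(c1,p1);o2,d2=ray(c2,p2);d1/=np.linalg.norm(d1);d2/=np.linalg.norm(d2)
    s=np.linalg.lstsq(np.c_[d1,-d2],o2-o1,rcond=None)[0]
    a,b=o1+s[0]*d1,o2+s[1]*d2; return (a+b)/2,np.linalg.norm(a-b)
def comps(mask,amin):
    n,l,st,c=cv2.connectedComponentsWithStats(mask.astype(np.uint8))
    return [((l==i).astype(np.uint8),st[i],c[i]) for i in range(1,n) if st[i][4]>=amin]
E
python3 - <<'E'
from h import *
t=cv2.imread("pics/top0.png");s=cv2.imread("pics/scene0.png")
ct,cs=env.calibration("top"),env.calibration("scene")
def ends(im,roi,th):
    x0,y0,x1,y1=roi;g=im[y0:y1,x0:x1].max(2)
    m=max(comps(g<th,20),key=lambda c:c[1][4])[0]
    p=np.argwhere(m)[:,::-1]+[x0,y0]
    r=cv2.minAreaRect(p.astype(np.float32));b=cv2.boxPoints(r)
    a=b if np.linalg.norm(b[0]-b[1])<np.linalg.norm(b[1]-b[2]) else np.roll(b,1,0)
    return (a[0]+a[1])/2,(a[2]+a[3])/2,r
T=ends(t,(340,150,385,262),100);S=ends(s,(170,135,262,185),90)
print(T,S)
tt=sorted(T[:2],key=lambda p:p[1]);ss=sorted(S[:2],key=lambda p:p[0])
for a,b in zip(tt,ss): print(tri(ct,a,cs,b),plane(ct,a,.008))
# lid
hsv=cv2.cvtColor(t,cv2.COLOR_BGR2HSV)
print(t[196,130],t[210,145],t[150,130],t[202,186],t[202,191],t[202,181])
for p,q in zip([(122,165),(176,172),(168,228),(113,219)],[(384,250),(332,272),(293,226),(345,213)]):
    print(p,plane(ct,p,.148))
E
```

```text
(array([362., 161.], dtype=float32), array([362., 252.], dtype=float32), ((362.0, 206.5), (91.0, 44.0), 90.0)) (array([183.0906 , 174.21667], dtype=float32), array([250.93527, 145.84528], dtype=float32), ((217.012939453125, 160.03097534179688), (6.474834442138672, 73.53800201416016), 67.30620574951172))
(array([ 0.64372426, -0.36548465, -0.00375038]), np.float64(0.01609754725670321)) [ 0.64885343 -0.36649252  0.008     ]
(array([ 0.37216227, -0.36019841,  0.01977218]), np.float64(0.007741833311941619)) [ 0.36863253 -0.36112353  0.008     ]
[72 73 81] [72 74 82] [ 85  94 103] [21 19 14] [ 0  1 13] [40 41 44]
(122, 165) [0.60501831 0.33395303 0.148     ]
(176, 172) [0.58711558 0.18584592 0.148     ]
(168, 228) [0.43353649 0.20352264 0.148     ]
(113, 219) [0.45676448 0.35247947 0.148     ]
```

```bash
python3 - <<'E'
import cv2
t=cv2.imread("pics/top0.png");s=cv2.imread("pics/scene0.png")
a=cv2.resize(t[155:240,100:205],None,fx=5,fy=5,interpolation=cv2.INTER_CUBIC)
cv2.imwrite("pics/lidtop.png",cv2.convertScaleAbs(a,alpha=1.3))
E
```

```text
(no output)
```

View pics/lidtop.png

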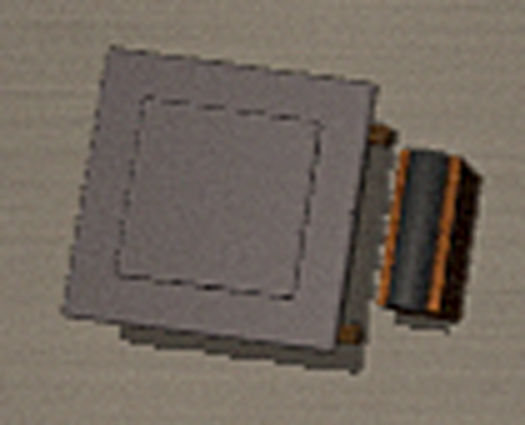

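The crop shows lid corners (112,46), (378,84), (337,348) and (64,316). The dark rod lies between the two orange block strips, from (428,150) to (408,308). Next: refine the bar and tub frames.

```bash
python3 - <<'E'
from h import *
t=cv2.imread("pics/top0.png");s=cv2.imread("pics/scene0.png")
ct,cs=env.calibration("top"),env.calibration("scene")
f=lambda p:((p[0]+.5)/5-.5+100,(p[1]+.5)/5-.5+155)
C=np.array([plane(ct,f(p),.148) for p in [(112,46),(378,84),(337,348),(64,316)]])
print(C, [np.linalg.norm(C[i]-C[(i+1)%4]) for i in range(4)], C.mean(0))
ux=((C[0]-C[1])+(C[3]-C[2]));print("tub x yaw",np.degrees(np.arctan2(ux[1],ux[0])))
uy=((C[0]-C[3])+(C[1]-C[2]));print("tub yaw from y",np.degrees(np.arctan2(uy[1],uy[0]))+90)
R=np.array([plane(ct,f(p),.120) for p in [(428,150),(408,308)]]);print("rod",R,R.mean(0))
g=t.max(2)
for th in(45,60,75):
    m=np.zeros_like(g);m[155:260,345:380]=(g[155:260,345:380]<th)
    for c in comps(m,20):
        p=np.argwhere(c[0])[:,::-1].astype(np.float32);r=cv2.minAreaRect(p);b=cv2.boxPoints(r)
        a=b if np.linalg.norm(b[0]-b[1])<np.linalg.norm(b[1]-b[2]) else np.roll(b,1,0)
        e1,e2=(a[0]+a[1])/2,(a[2]+a[3])/2
        w1,w2=plane(ct,e1,.006),plane(ct,e2,.006);d=w1-w2
        print(th,e1,e2,r[1],w1,w2,np.linalg.norm(d),np.degrees(np.arctan2(d[1],d[0])))
E
```

```text
[[0.60835251 0.33408093 0.148     ]
 [0.58875938 0.18807818 0.148     ]
 [0.44379322 0.20650523 0.148     ]
 [0.45999937 0.35422433 0.148     ]] [np.float64(0.147311550400045), np.float64(0.1461326278669356), np.float64(0.14860542310191507), np.float64(0.14971443576979881)] [0.52522612 0.27072217 0.148     ]
tub x yaw 83.05097566128036
tub yaw from y 82.50878922173601
rod [[0.55593864 0.1636498  0.12      ]
 [0.46724654 0.17267275 0.12      ]] [0.51159259 0.16816127 0.12      ]
45 [355.56866 172.42903] [368.29254 251.9532 ] (80.53565979003906, 9.913904190063477) [ 0.61308315 -0.34628134  0.006     ] [ 0.36883767 -0.38091924  0.006     ] 0.24668935745517384 8.07162884374469
60 [352.85236 162.49663] [368.71814 252.40266] (91.29522705078125, 10.311262130737305) [ 0.64419405 -0.33834197  0.006     ] [ 0.36748912 -0.38219447  0.006     ] 0.2801582790577703 9.00540221560374
75 [353. 162.] [368.9463 252.3624] (91.75865173339844, 10.774689674377441) [ 0.64576289 -0.33882985  0.006     ] [ 0.36761476 -0.38289568  0.006     ] 0.2816170757610132 9.002310252018173
```

```bash
python3 -m crank '{"targets": [[0,0,17.6,0.284,-0.079,0,1],[0,0,17.6,0.284,-0.079,0,1],[0,0,17.6,0.284,-0.079,0,1],[0,0,17.6,0.284,-0.079,0,1],[0,0,17.6,0.284,-0.079,0,1],[0,0,17.6,0.284,-0.079,0,1],[0,0,17.6,0.284,-0.079,0,1],[0,0,17.6,0.284,-0.079,0,1]]}' 100
python3 - <<'E'
from h import *
c=env.calibration("wrist");print(c["world_from_camera"].round(4),c["camera_matrix"][0])
np.save("w1.npy",c["world_from_camera"]);cv2.imwrite("pics/w1.png",env.capture("wrist"))
E
```

```text
time: 0.9
position: [0.4988, -0.3601, 0.2307]
tool_rot: [-180.0, 0.1, 9.1]
contact_force: [-0.3, 0.7, -0.3]
width: 0.0855
grip_force: 0.0
[[ 0.159  -0.9402 -0.3013  0.5772]
 [-0.9873 -0.1518 -0.0474 -0.3472]
 [-0.0012  0.305  -0.9524  0.3724]
 [ 0.      0.      0.      1.    ]] [271.23187687   0.         261.51218739]
```

View pics/w1.png

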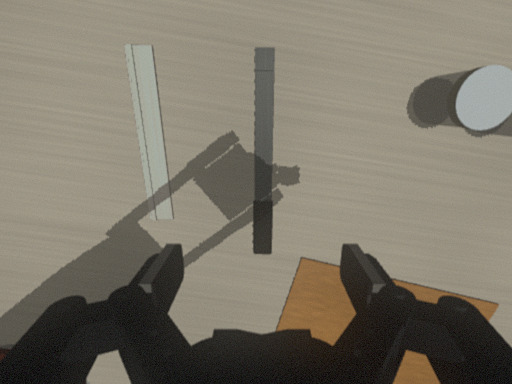

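The wrist view shows the bar nearly vertical: tip (264,48), tip step row 70, sleeve edge row 201, handle end (262,254).

```bash
cat > barm.py <<'E'
from h import *
def barpts(im,cal,z=.008):
    g=im.max(2);m=np.zeros_like(g);m[20:300,240:290]=(g[20:300,240:290]<46)
    m[:,:][g>=46]=0
    return m
E
python3 - <<'E'
from h import *
c=env.calibration("wrist");c["world_from_camera"]=np.load("w1.npy")
im=cv2.imread("pics/w1.png");g=im.max(2)
for v in(50,58,65,75,100,150,190,210,245,252):print(v,g[v,246:284:2])
print(g[40:60,264],g[192:206,264],g[248:262,264])
for p in[(264.5,47.5),(264.5,70),(263,201),(262.5,254)]:print(p,plane(c,p,.008),plane(c,p,.0))
E
python3 -m crank '{"targets": [[0,0,0,-0.05,0,-0.04,1],[0,0,0,-0.05,0,-0.04,1],[0,0,0,-0.05,0,-0.04,1],[0,0,0,-0.05,0,-0.04,1]]}'
python3 - <<'E'
from h import *
c=env.calibration("wrist")
np.save("w2.npy",c["world_from_camera"]);im=env.capture("wrist");cv2.imwrite("pics/w2.png",im);g=im.max(2)
for v in range(20,330,10):
    x=np.where(g[v,235:295]<(50))[0];print(v,len(x),(x.min()+235,x.max()+235) if len(x) else '',end=';')
E
```

```text
50 [150 149 152 150 116  94  94  99  95  93  96  95 100  94 110 143 144 142
 148]
58 [151 152 152 154 105  94 101  98  98  97 100 101  99 100 115 146 143 145
 147]
65 [152 144 148 144 143 101  99  99 100 100 100  98 102  99 123 153 149 155
 152]
75 [146 146 147 148 143  92  97  97 103  98 101 103 100  99 123 148 145 149
 149]
100 [155 149 146 149 121  91  94 100  95  94  95  99  98  93 143 146 145 147
 147]
150 [147 154 148 152 104  86  86  89  87  93  87  88  91 102 156 149 148 150
 148]
190 [ 99  95  97  95  81  61  61  59  57  59  58  63  61 135 120  95  98 142
 150]
210 [140  95 102  94  47  39  49  48  57  50  52  49  49  89 154 153 152 151
 151]
245 [152 156 153 151  55  57  58  57  58  60  58  55  55 149 156 155 157 160
 157]
252 [151 154 154 149  63  50  59  52  58  50  58  51  56 144 154 155 157 156
 157]
[153 152 154 154 151 148 145 117 100  98  93  98  98  96  99 102  97  96
  97 100] [62 57 63 63 63 73 72 62 60 50 42 49 47 46] [ 60  59  58  57  50  71 114 143 149 148 150 152 153 154]
(264.5, 47.5) [ 0.64487578 -0.33947493  0.008     ] [ 0.64636216 -0.33930602  0.        ]
(264.5, 70) [ 0.62040787 -0.34350091  0.008     ] [ 0.62135709 -0.34342038  0.        ]
(263, 201) [ 0.4515698  -0.36911881  0.008     ] [ 0.44881241 -0.36960069  0.        ]
(262.5, 254) [ 0.36731077 -0.38206763  0.008     ] [ 0.36270358 -0.38283378  0.        ]
time: 1.35
position: [0.4484, -0.3699, 0.2712]
tool_rot: [180.0, -0.0, 8.8]
contact_force: [0.2, 0.5, -0.4]
width: 0.0851
grip_force: 0.0
20 0 ;30 0 ;40 0 ;50 0 ;60 0 ;70 0 ;80 0 ;90 0 ;100 0 ;110 0 ;120 0 ;130 0 ;140 0 ;150 0 ;160 0 ;170 10 (np.int64(253), np.int64(269));180 8 (np.int64(253), np.int64(267));190 8 (np.int64(254), np.int64(269));200 3 (np.int64(257), np.int64(260));210 4 (np.int64(254), np.int64(258));220 0 ;230 0 ;240 0 ;250 0 ;260 0 ;270 0 ;280 0 ;290 0 ;300 0 ;310 0 ;320 0 ;
```

View pics/w2.png

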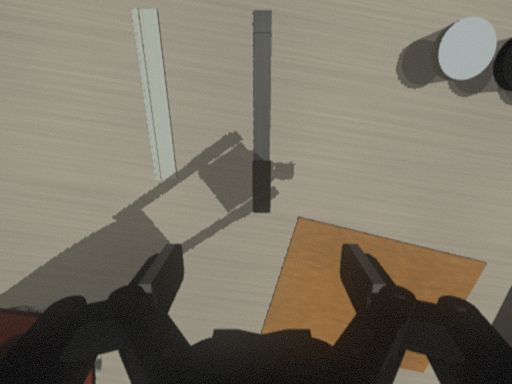

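Second wrist view: tip at (262,10), step row 33, sleeve edge row 160, handle end (261,212). Triangulate the two.

```bash
python3 - <<'E'
from h import *
K=env.calibration("wrist")["camera_matrix"]
c1,c2=[{"camera_matrix":K,"world_from_camera":np.load(f"w{i}.npy")} for i in(1,2)]
g1,g2=[cv2.imread(f"pics/w{i}.png").max(2).astype(float) for i in(1,2)]
def cross(v,lv):  # first index where profile crosses lv, subpixel
    i=np.where((v[:-1]-lv)*(v[1:]-lv)<=0)[0][0];return i+(lv-v[i])/(v[i+1]-v[i])
def mid(g,r):
    m=[]
    for v in r:
        row=g[v,235:290];a=235+cross(row,120);b=289-cross(row[::-1],120);m.append((a+b)/2)
    return np.median(m)
P=[]
for g,rt,rs,re in((g1,(40,56),(190,210),(247,262)),(g2,(3,20),(150,170),(204,222))):
    col=g[:,257:267].mean(1)
    t=rt[0]+cross(col[rt[0]:rt[1]],120);e=re[0]+cross(col[re[0]:re[1]],100)
    s=rs[0]+np.argmin(np.gradient(cv2.GaussianBlur(col[rs[0]:rs[1]].reshape(-1,1),(1,3),0).ravel()))
    P.append([(mid(g,range(int(t)+3,int(t)+12)),t),(mid(g,range(int(e)-9,int(e)-3)),e)]);print(P[-1],s)
for a,b,z in zip(P[0],P[1],(.008,.012)):
    print(tri(c1,a,c2,b),plane(c1,a,z),plane(c2,b,z))
t,e=[(plane(c1,P[0][k],z)+plane(c2,P[1][k],z))/2 for k,z in((0,.009),(1,.012))]
d=(t-e)[:2];L=np.linalg.norm(d);u=d/L;print("len",L,"yaw",np.degrees(np.arctan2(u[1],u[0])),"origin",t[:2]-.14*u,"grasp",t[:2]-.148*u)
print(env.read_state()["position"],env.read_state()["tool_rot"])
E
```

```text
[(np.float64(264.33684210526314), np.float64(46.891999999999996)), (np.float64(261.98807713225824), np.float64(253.51659751037346))] 200
[(np.float64(261.92857142857144), np.float64(9.620938628158845)), (np.float64(254.06926406926408), np.float64(212.2772073921971))] 160
(array([ 0.64568521, -0.33919109,  0.00700485]), np.float64(7.757090398884198e-05)) [ 0.64549043 -0.33917501  0.008     ] [ 0.64540165 -0.33927324  0.008     ]
(array([ 0.37454017, -0.3746981 ,  0.02299601]), np.float64(0.010885471722883644)) [ 0.37030133 -0.3807946   0.012     ] [ 0.36822111 -0.36994139  0.012     ]
len 0.2782971727954924 yaw 7.455480157960279 origin [ 0.50638923 -0.35742314] grasp [ 0.49845686 -0.35846118]
[ 0.4486185  -0.3693411   0.27058748] [-1.79963282e+02 -9.04729875e-03  8.89142847e+00]
```

Bar tip is at (0.6455,-0.3392), top about 7 mm high (8 expected), and the sleeve edge is 196 mm from the tip, as it should be. The second handle column was spoiled by a shadow; by eye it is 261, which gives yaw 8.6°. Balance point is (0.499,-0.361).

```bash
python3 -m crank '{"targets": [[0,0,0.4,0.051,0,0.05,1],[0,0,0.4,0.051,0,0.1,1],[0,0,0.4,0.051,0,0.15,1],[0,0,0.4,0.051,0,0.2,1],[0,0,0.4,0.051,0,0.24,1],[0,0,0.4,0.051,0,0.262,1],[0,0,0.4,0.051,0,0.267,1],[0,0,0.4,0.051,0,0.268,1],[0,0,0.4,0.051,0,0.268,1]]}'
python3 -m crank '{"targets": [[0,0,0,0,0,0,-0.3],[0,0,0,0,0,0,-0.6],[0,0,0,0,0,0,-1],[0,0,0,0,0,0,-1],[0,0,0,0,0,0,-1],[0,0,0,0,0,0,-1],[0,0,0,0,0,0,-1],[0,0,0,0,0,0,-1]]}' 100
```

```text
time: 2.3
position: [0.5006, -0.3621, 0.005]
tool_rot: [179.9, -0.1, 8.6]
contact_force: [0.3, -0.4, 0.3]
width: 0.0857
grip_force: 0.0
time: 3.1
position: [0.4996, -0.3616, 0.0045]
tool_rot: [179.9, -0.0, 8.6]
contact_force: [-2.3, 1.5, 6.2]
width: 0.0194
grip_force: 98.0
```

```bash
python3 - <<'E'
from h import *
im=env.capture("wrist");cv2.imwrite("pics/w3.png",cv2.convertScaleAbs(im,alpha=1.3,beta=20));print(env.read_state()["width"],env.read_state()["position"])
E
```

```text
0.019813625192720112 [ 0.49960096 -0.36161584  0.00455508]
```

View pics/w3.png

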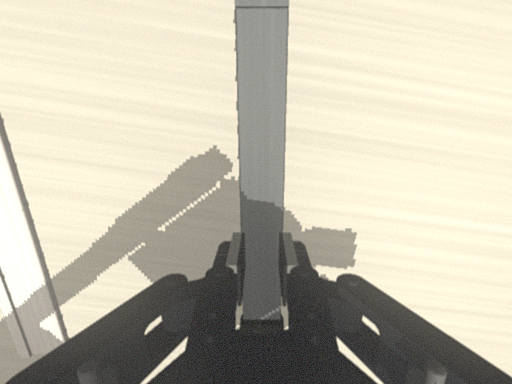

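The bar sits between the pads (columns 243–284) with fingers on both sides. Lift it, then carry and turn.

```bash
python3 -m crank '{"targets": [[0,0,0,0,0,-0.01,-1],[0,0,0,0,0,-0.03,-1],[0,0,0,0,0,-0.06,-1],[0,0,0,0,0,-0.1,-1],[0,0,0,0,0,-0.14,-1],[0,0,0,0,0,-0.175,-1],[0,0,0,0,0,-0.195,-1],[0,0,0,0,0,-0.195,-1]]}'
python3 -m crank '{"targets": [[0,0,-3,0.002,-0.015,0,-1],[0,0,-9,0.006,-0.045,0,-1],[0,0,-16,0.010,-0.080,0,-1],[0,0,-24,0.014,-0.120,0,-1],[0,0,-32,0.020,-0.160,0,-1],[0,0,-40,0.025,-0.200,0,-1],[0,0,-48,0.030,-0.240,0,-1],[0,0,-56,0.034,-0.275,0,-1],[0,0,-63,0.038,-0.305,0,-1],[0,0,-69,0.042,-0.332,0,-1],[0,0,-73,0.044,-0.350,0,-1],[0,0,-74.2,0.044,-0.354,0,-1]]}'
python3 -m crank '{"targets": [[0,0,0,0,0,0,-1],[0,0,0,0,0,0,-1]]}'
python3 - <<'E'
from h import *
c=env.calibration("wrist");np.save("w4.npy",c["world_from_camera"]);cv2.imwrite("pics/w4.png",env.capture("wrist"))
E
```

```text
time: 3.95
position: [0.5008, -0.3625, 0.2028]
tool_rot: [179.7, -0.3, 8.6]
contact_force: [0.0, -0.4, -2.3]
width: 0.0193
grip_force: 98.4
time: 5.15
position: [0.4884, -0.0024, 0.1962]
tool_rot: [-179.8, -0.0, 83.0]
contact_force: [0.5, 0.5, -2.3]
width: 0.0191
grip_force: 98.5
time: 5.35
position: [0.4895, -0.0051, 0.1974]
tool_rot: [-179.9, 0.0, 82.7]
contact_force: [-0.7, -0.3, -2.8]
width: 0.0195
grip_force: 98.5
```

View pics/w4.png

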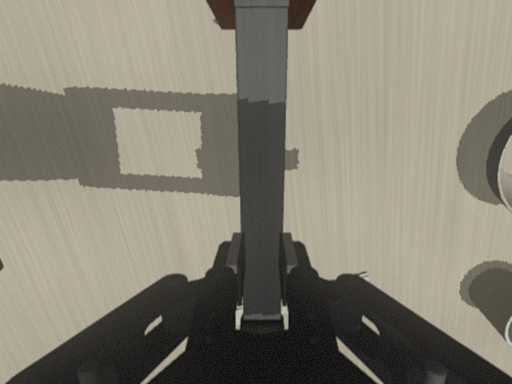

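Bar still level in the grip (step line at row 6, as before) and in line with the block (columns 207–316, middle 262). Move the tip over the rod and check with the top and scene cameras.

```bash
python3 -m crank '{"targets": [[0,0,0,0.02,0.001,0.01,-1],[0,0,0,0.035,0.001,0.03,-1],[0,0,0,0.043,0.001,0.05,-1],[0,0,0,0.043,0.001,0.06,-1],[0,0,0,0.043,0.001,0.065,-1],[0,0,0,0.043,0.001,0.065,-1],[0,0,0,0.043,0.001,0.065,-1]]}'
python3 - <<'E'
import cv2,numpy as np
from bench import env
t=env.capture("top");s=env.capture("scene");cv2.imwrite("pics/top5.png",t);cv2.imwrite("pics/scene5.png",s)
a=cv2.resize(t[165:235,130:230],(600,420),interpolation=cv2.INTER_CUBIC)
b=cv2.resize(s[170:310,270:400],(390,420),interpolation=cv2.INTER_CUBIC)
o=np.hstack([a,b])[:, :]
o=cv2.resize(o,(800,340));cv2.imwrite("pics/both5.png",cv2.convertScaleAbs(o,alpha=1.4,beta=10))
E
```

```text
time: 6.1
position: [0.497, 0.0373, 0.1341]
tool_rot: [179.9, 0.0, 82.7]
contact_force: [0.2, -0.2, -3.5]
width: 0.0193
grip_force: 98.5
```

View pics/both5.png

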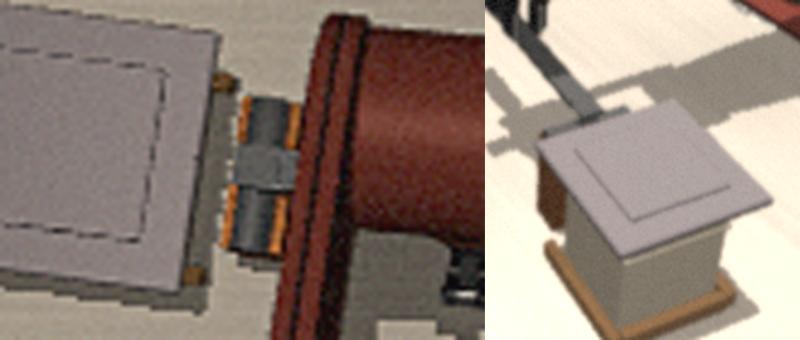

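The left part shows the bar tip at (237,168), over the rod and square to the lid edge, which is at x≈199 in that row. The right part shows the bar clear of the lid.

```bash
python3 - <<'E'
from h import *
c=env.calibration("top")
f=lambda x,y:(130+x/4.848-.4,165+y/4.857-.4)
u=np.array([np.cos(np.radians(82.8)),np.sin(np.radians(82.8))])
tip=plane(c,f(237,168),.1375);ed=plane(c,f(199,168),.148)
print(tip,ed,(ed-tip)[:2]@u, "pred tip",np.array([.497,.0373])+.1476*u)
E
python3 -m crank '{"targets": [[0,0,0,0,0,0.003,-1],[0,0,0,0,0,0.006,-1],[0,0,0,0,0,0.008,-1],[0,0,0,0,0,0.008,-1]]}'
python3 -m crank '{"targets": [[0,0,0,0,0,0.001,-1],[0,0,0,0,0,0.002,-1],[0,0,0,0,0,0.002,-1]]}'
python3 -m crank '{"targets": [[0,0,0,0,0,0.001,-1],[0,0,0,0,0,0.001,-1]]}'
```

```text
[0.51311865 0.17874862 0.1375    ] [0.51198296 0.19847914 0.148     ] 0.01943260513137286 pred tip [0.51549919 0.18373613]
time: 6.6
position: [0.496, 0.0381, 0.1248]
tool_rot: [-179.9, 0.0, 82.8]
contact_force: [-0.2, -0.1, -3.2]
width: 0.0194
grip_force: 98.6
time: 6.9
position: [0.4963, 0.0381, 0.1232]
tool_rot: [-180.0, -0.0, 82.8]
contact_force: [0.5, 1.0, -3.0]
width: 0.0192
grip_force: 98.6
time: 7.1
position: [0.4963, 0.038, 0.1222]
tool_rot: [-180.0, 0.0, 82.8]
contact_force: [-0.3, -0.0, -3.1]
width: 0.019
grip_force: 98.6
```

```bash
for i in 1 2; do python3 -m crank '{"targets": [[0,0,0,0,0,0.001,-1],[0,0,0,0,0,0.0015,-1],[0,0,0,0,0,0.0015,-1]]}'|egrep "pos|rot|cont"; done
```

```text
position: [0.4963, 0.038, 0.1207]
tool_rot: [-180.0, -0.0, 82.8]
contact_force: [0.1, 0.1, -3.6]
position: [0.4964, 0.038, 0.1193]
tool_rot: [180.0, -0.0, 82.8]
contact_force: [-0.2, -1.0, -2.5]
```

```bash
for i in 1 2; do python3 -m crank '{"targets": [[0,0,0,0,0,0.001,-1],[0,0,0,0,0,0.0015,-1],[0,0,0,0,0,0.0015,-1]]}'|egrep "pos|rot|cont"; done
```

```text
position: [0.4964, 0.038, 0.1178]
tool_rot: [180.0, -0.0, 82.8]
contact_force: [0.1, -0.6, -1.5]
position: [0.4964, 0.038, 0.1163]
tool_rot: [180.0, -0.0, 82.8]
contact_force: [0.3, -0.5, -1.9]
```

Force eased from about -3 to -1.7 N, so there may be light contact. Look.

```bash
python3 - <<'E'
import cv2,numpy as np
from bench import env
t=env.capture("top");s=env.capture("scene");w=env.capture("wrist");cv2.imwrite("pics/top6.png",t);cv2.imwrite("pics/scene6.png",s)
a=cv2.resize(t[180:220,160:200],(400,400),interpolation=cv2.INTER_CUBIC)
b=cv2.resize(s[165:235,265:335],(400,400),interpolation=cv2.INTER_CUBIC)
o=np.hstack([a,b]);o=np.vstack([o,cv2.resize(w[:100],(800,156))]);cv2.imwrite("pics/both6.png",cv2.convertScaleAbs(o,alpha=1.4,beta=10))
print(env.read_state()["contact_force"],env.read_state()["wrist_torque"])
E
```

```text
[ 0.10893532 -0.44408669 -0.90007336] [ 0.11891189  0.00806984 -0.0254256 ]
```

View pics/both6.png

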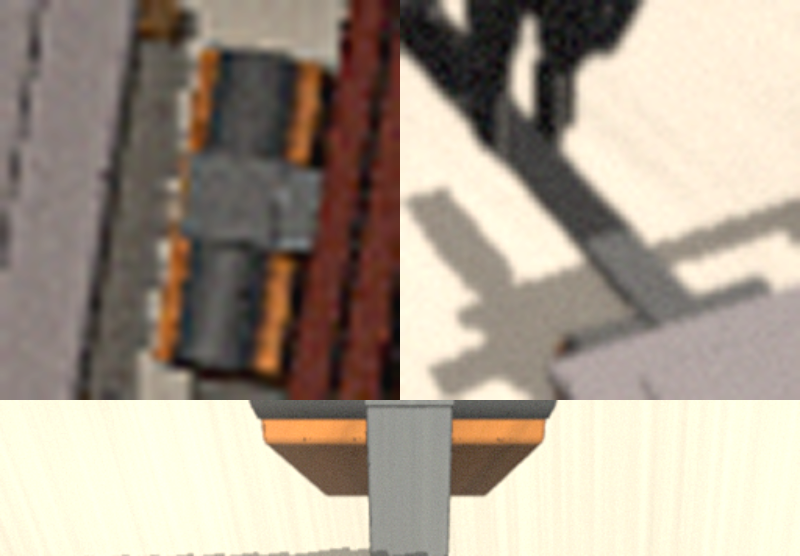

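Top crop: tip at (185,195), lid edge at 108 and rod axis about 237 (10× zoom). So the tip is about 11.5 mm past the rod and about 18.5 mm short of the lid edge. The wrist strip shows the step line up about 3 px, meaning the tip has just lifted on the rod. Raise 7.5 mm, then advance.

```bash
python3 -m crank '{"targets": [[0,0,0,0,0,-0.004,-1],[0,0,0,0,0,-0.0075,-1],[0,0,0,0,0,-0.0075,-1],[0,0,0,0,0,-0.0075,-1]]}'|egrep "pos|rot|cont"
python3 - <<'E'
import cv2,numpy as np
from bench import env
s=env.read_state();print(s["contact_force"],s["wrist_torque"])
w=env.capture("wrist");cv2.imwrite("pics/w7.png",w)
for n in("w4","w7"):
    g=cv2.imread(f"pics/{n}.png").max(2).astype(float);print(n,g[0:14,250:275].mean(1).round())
E
python3 -m crank '{"targets": [[0,0,0,0.004,0,0,-1],[0,0,0,0.008,0,0,-1],[0,0,0,0.012,0,0,-1],[0,0,0,0.016,0,0,-1],[0,0,0,0.02,0,0,-1],[0,0,0,0.02,0,0,-1],[0,0,0,0.02,0,0,-1]]}'|egrep "time|pos|rot|cont"
```

```text
position: [0.4964, 0.038, 0.124]
tool_rot: [180.0, 0.0, 82.8]
contact_force: [0.4, 0.8, -2.8]
[ 0.44203237  0.80923653 -2.82256679] [ 0.01142088 -0.02540483 -0.03392818]
w4 [ 99.  98.  99. 100. 101.  96.  75.  75.  91.  98. 100. 100.  99.  99.]
w7 [100. 101. 101. 100. 102.  97.  76.  74.  91. 100. 101. 101. 101. 100.]
time: 9.6
position: [0.4989, 0.0581, 0.1238]
tool_rot: [180.0, 0.0, 82.8]
contact_force: [-0.3, -0.5, -1.4]
```

```bash
python3 - <<'E'
from bench import env
for i in range(4):
    s=env.read_state();print(s["contact_force"].round(2),s["wrist_torque"].round(3)); env.capture("wrist")
import cv2
g=env.capture("wrist");cv2.imwrite("pics/w8.png",g);g=g.max(2).astype(float);print(g[0:14,250:275].mean(1).round())
t=env.capture("top");cv2.imwrite("pics/top8.png",t)
E
```

```text
[-0.31 -0.49 -1.44] [ 0.097  0.036 -0.011]
[-0.36  0.57 -2.79] [ 0.039 -0.034  0.   ]
[-0.16 -0.14 -2.63] [0.015 0.027 0.007]
[-0.72  0.48 -1.84] [ 0.056  0.011 -0.025]
[104. 104. 105. 105. 102.  83.  65.  82. 100. 104. 104. 104. 103. 103.]
```

```bash
python3 -m crank '{"targets": [[0,0,0,0,0,-0.001,-1],[0,0,0,0.004,0,-0.001,-1],[0,0,0,0.008,0,-0.001,-1],[0,0,0,0.011,0,-0.001,-1],[0,0,0,0.013,0,-0.001,-1],[0,0,0,0.013,0,-0.001,-1],[0,0,0,0.013,0,-0.001,-1]]}'|egrep "time|pos|rot|cont"
python3 - <<'E'
import cv2,numpy as np
from bench import env
F=[]
for i in range(6):
    s=env.read_state();F.append(np.r_[s["contact_force"],s["wrist_torque"]]);g=env.capture("wrist")
print(np.mean(F,0).round(3));cv2.imwrite("pics/w9.png",g)
t=env.capture("top");cv2.imwrite("pics/top9.png",t);s=env.capture("scene");cv2.imwrite("pics/scene9.png",s)
a=cv2.resize(t[180:220,160:200],(400,400),interpolation=cv2.INTER_CUBIC)
b=cv2.resize(s[200:290,285:385],(400,400),interpolation=cv2.INTER_CUBIC)
o=np.vstack([np.hstack([a,b]),cv2.resize(g[:125],(800,195))]);cv2.imwrite("pics/both9.png",cv2.convertScaleAbs(o,alpha=1.4,beta=10))
E
```

```text
time: 10.6
position: [0.5005, 0.0709, 0.1248]
tool_rot: [-180.0, 0.0, 82.8]
contact_force: [-0.2, -0.5, -2.1]
[-0.255 -0.221 -2.676  0.003 -0.009 -0.025]
```

View pics/both9.png

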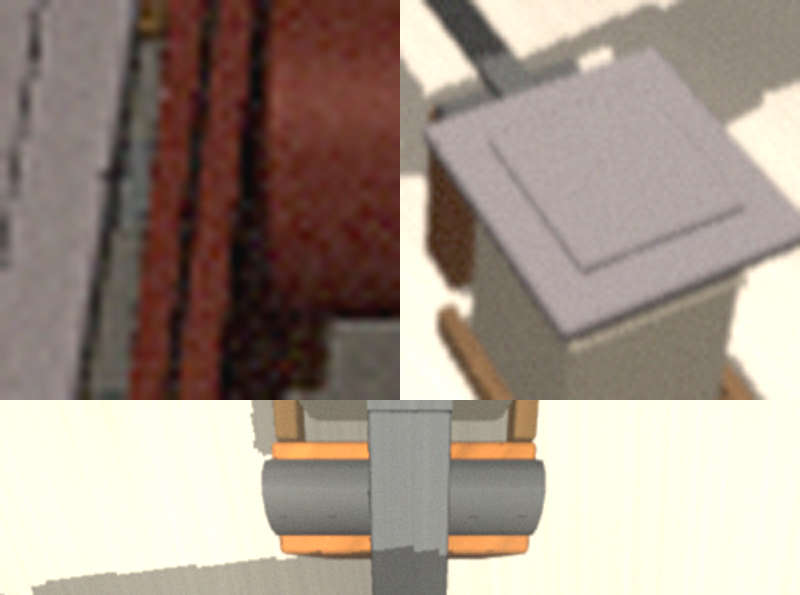

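```bash
python3 - <<'E'
from h import *
c=env.calibration("wrist");im=cv2.imread("pics/w9.png");g=im.max(2).astype(float)
col=g[0:14,250:275].mean(1);r=np.argmin(col);print("step row",r)
# rod silhouette rows left of bar
for cc in (slice(185,225),slice(300,335)):
    print(im[24:100:2,cc].mean(1).round().astype(int)[:,2])
u=np.array([np.cos(np.radians(82.8)),np.sin(np.radians(82.8))]);O=np.array([.5252,.2707])
tx=lambda p:(p[:2]-O)@u
print("step tubx",tx(plane(c,(262,r),.1305)))
for v in(38,40,84,86): print(v,tx(plane(c,(210,v),.108)),tx(plane(c,(320,v),.108)))
E
```

```text
step row 7
[106 102 166 189 190 190 186  97  73  79  86  89  89  91  94  96 100 100
  98  98  96  93  91  89  86  82  80  76  73  70  61  91 186 185 184 184
 160 103]
[104  95 146 167 169 170 167  87  66  72  79  84  85  87  90  91  95  96
  94  93  93  91  89  87  86  80  80  78  75  72  63  86 172 171 172 172
 150 104]
step tubx -0.08159093916756564
38 -0.08860049941042078 -0.0886210810358962
40 -0.08952260078365826 -0.08954332687468061
84 -0.11078066095534989 -0.11080483161104537
86 -0.11179332332362628 -0.11181766352272006
```

The rod lies 44.7 mm behind the tip, so the tip is 14.7 mm under the rim and about 7 mm off the wall. Now lower onto the rod, slide 5 mm further in, and turn about the rod axis.

```bash
python3 -m crank '{"targets": [[0,0,0,0.002,0,0.001,-1],[0,0,0,0.004,0,0.0023,-1],[0,1,0,0.0053,0,0.004,-1],[0,2,0,0.005,0,0.0057,-1],[0,3,0,0.0048,0,0.0073,-1],[0,4,0,0.0045,0,0.009,-1],[0,5,0,0.0044,0,0.0107,-1],[0,6,0,0.0043,0,0.0124,-1],[0,7,0,0.0042,0,0.0141,-1],[0,8,0,0.0042,0,0.0158,-1],[0,8,0,0.0042,0,0.0158,-1]]}'|egrep "time|pos|rot|cont"
cat > lid.py <<'E'
from h import *
# lid lift: match the lid patch between start and now in both fixed views
def lift():
    R={}
    for n,(x0,y0,x1,y1),f in(("scene",(335,215,385,270),"pics/scene9.png"),("scene",(300,222,350,268),"pics/scene9.png")):
        a=cv2.imread(f);b=env.capture(n);cv2.imwrite("pics/now.png",b)
        T=cv2.resize(a[y0:y1,x0:x1],None,fx=8,fy=8,interpolation=cv2.INTER_CUBIC);m=10
        S=cv2.resize(b[y0-m:y1+m,x0-m:x1+m],None,fx=8,fy=8,interpolation=cv2.INTER_CUBIC)
        p=cv2.minMaxLoc(cv2.matchTemplate(S,T,cv2.TM_CCOEFF_NORMED));d=np.array(p[3])/8-m
        c=env.calibration(n);K,W=c["camera_matrix"],np.linalg.inv(c["world_from_camera"])
        pr=lambda P:(lambda q:q[:2]/q[2])(K@(W@np.r_[P,1])[:3])
        k=pr([.5252,.2707,.158])-pr([.5252,.2707,.148])
        print("shift",d,"px for 10mm",k.round(2),"lift mm",(d@k/(k@k)*10).round(1))
    s=env.read_state();print(s["contact_force"].round(1),s["wrist_torque"].round(2),s["position"].round(4),s["tool_rot"].round(1))
E
python3 -c "from lid import *;lift()"
```

```text
time: 12.1
position: [0.5014, 0.0749, 0.1098]
tool_rot: [180.0, -8.1, 82.8]
contact_force: [-2.5, 1.7, 5.8]
shift [-0.125 -0.125] px for 10mm [ 0.43 -3.54] lift mm 0.3
shift [0. 0.] px for 10mm [ 0.43 -3.54] lift mm 0.0
[-3.1  0.9  5.1] [0.24 0.43 0.1 ] [0.5014 0.075  0.1099] [180.   -8.1  82.8]
```

```bash
python3 -m crank '{"targets": [[0,1,0,-0.0002,0,0.0017,-1],[0,2,0,-0.0004,0,0.0034,-1],[0,3,0,-0.0006,0,0.005,-1],[0,4,0,-0.0008,0,0.0067,-1],[0,5,0,-0.0009,0,0.0084,-1],[0,6,0,-0.001,0,0.0101,-1],[0,7,0,-0.001,0,0.0118,-1],[0,8,0,-0.0011,0,0.0135,-1],[0,8,0,-0.0011,0,0.0135,-1]]}'|egrep "time|pos|rot|cont"
python3 -c "from lid import *;lift()"
```

```text
time: 13.1
position: [0.5027, 0.0766, 0.0984]
tool_rot: [179.8, -16.2, 82.8]
contact_force: [-4.7, 4.6, 17.1]
shift [ 0.5   -1.875] px for 10mm [ 0.43 -3.54] lift mm 5.4
shift [ 0.25 -1.5 ] px for 10mm [ 0.43 -3.54] lift mm 4.3
[-4.3  4.9 16.4] [1.26 0.56 0.56] [0.5027 0.0767 0.0985] [179.8 -16.2  82.9]
```

```bash
python3 -m crank '{"targets": [[0,1,0,-0.0002,0,0.0017,-1],[0,2,0,-0.0004,0,0.0034,-1],[0,3,0,-0.0006,0,0.005,-1],[0,4,0,-0.0008,0,0.0067,-1],[0,5,0,-0.0009,0,0.0084,-1],[0,6,0,-0.001,0,0.0101,-1],[0,6.4,0,-0.001,0,0.0108,-1],[0,6.4,0,-0.001,0,0.0108,-1]]}'|egrep "time|pos|rot|cont"
python3 -c "from lid import *;lift()"
```

```text
time: 14.0
position: [0.5033, 0.0794, 0.0885]
tool_rot: [179.8, -22.7, 82.9]
contact_force: [-4.6, 5.9, 20.1]
shift [ 0.75  -3.625] px for 10mm [ 0.43 -3.54] lift mm 10.3
shift [ 0.5   -3.375] px for 10mm [ 0.43 -3.54] lift mm 9.6
[-4.6  7.1 19.2] [2.04 0.44 0.7 ] [0.5033 0.0794 0.0885] [179.8 -22.7  82.9]
```

Lid lifted about 10 mm. Let go and withdraw along the fingers.

```bash
python3 -m crank '{"targets": [[0,0,0,0,0,0,-0.4],[0,0,0,0,0,0,0],[0,0,0,0,0,0,0.5],[0,0,0,0,0,0,1],[0,0,0,0,0,0,1],[0,0,0,0,0,0,1],[0,0,0,0,0,-0.01,1],[0,0,0,0,0,-0.03,1],[0,0,0,0,0,-0.07,1],[0,0,0,0,0,-0.12,1],[0,0,0,0,0,-0.17,1],[0,0,0,0,0,-0.18,1]]}'
python3 -m crank '{"targets": [[0,0,0,0,0,0,1],[0,0,0,0,0,0,1],[0,0,0,0,0,0,1]]}'|egrep "pos|cont"
python3 - <<'E'
from lid import *
lift()
t=env.capture("top");w=env.capture("wrist");s=cv2.imread("pics/now.png")
o=np.hstack([cv2.resize(s[100:310,200:400],(400,420)),cv2.resize(t[140:270,110:270],(400,325)).copy() if 0 else cv2.resize(t[140:300,110:262],(400,420))]);cv2.imwrite("pics/end.png",cv2.convertScaleAbs(o,alpha=1.4,beta=10))
E
```

```text
time: 15.3
position: [0.4955, 0.007, 0.2582]
tool_rot: [179.3, -22.2, 82.9]
contact_force: [0.3, 0.7, 1.0]
width: 0.0855
grip_force: 0.0
position: [0.4916, 0.0105, 0.2491]
contact_force: [-0.0, 0.7, 0.2]
shift [ 0.875 -3.625] px for 10mm [ 0.43 -3.54] lift mm 10.4
shift [ 0.75 -3.  ] px for 10mm [ 0.43 -3.54] lift mm 8.6
[-0.6  0.2  0.6] [-0.2   0.04 -0.03] [0.4918 0.0105 0.2493] [-179.8  -22.5   82.7]
```

View pics/end.png

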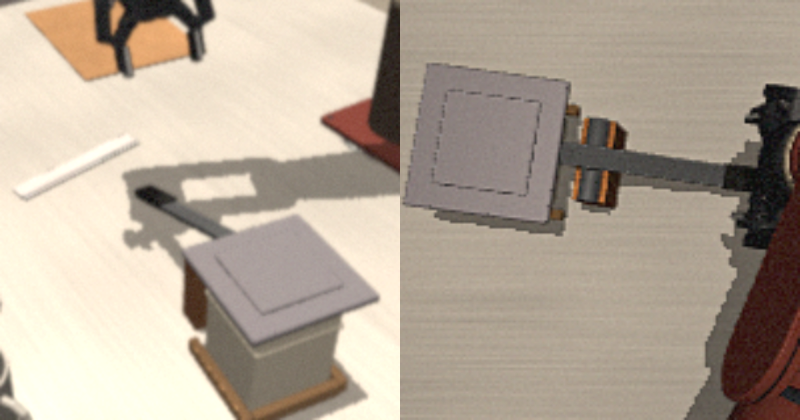

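The bar rests over the rod with its tip under the raised lid, at right-hand crop (562,150). The gripper is empty and well clear, and the lid is still about 9.5–10 mm up.

```bash
python3 -c "from bench import env;print(env.finish_job())"
```

```text
the job is handed in; nothing more can be done
None
```

The lid is levered up about 10 mm (camera estimates 8.6–10.4 mm after letting go), the bar is released and rests over the rod with its tip under the rim, the gripper never touched the tub or lid, and the job is handed in at about 15.7 s; no verdict was returned.

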